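Tug-test the sample box lid, free its latch if caught, and hold the lid open

TASK

Tug the sample box's blue lid upward by its black sprung pull, before touching the red latch slide: either the lid rises, or it is caught and the pull comes out until its yellow ring shows (do not pull it to its stop). If it is caught, let go and slide the red latch to the right to release it. Then lift the lid by the pull to half open (about 45 degrees) and finish while still holding it there, leaving the bottles, carton and pen undisturbed.

Things in the scene. Friction and masses are not known exactly. Their poses are not given: they have to be found in the camera images.
- case: grey sample box 170 x 200 x 76 mm (x, y, z) with a blue lid, fixed to the table. Origin: centre of its underside. +x points to the hinge side away from the robot, +y left, z up; turned by up to 0.25 rad. Lid top 87 mm above the table. Black latch housing, 70 mm high, on its front: case x -0.135 to -0.085, y -0.100 to 0.020; the lid's steel hasp (top at 87 mm) lies over it at y -0.025 to 0.011
- lid_hinge (a point): middle of the lid's hinge axis, on raised brackets at case (0.085, 0, 0.102); the axis runs along case y
- lid (a joint): lid angle in rad: 0 shut, grows as the front edge rises (0.79 = half open), at most 1.7. Weighs about 0.3 kg and falls shut when not held; lifting it takes about 3 N at the pull. If the catch hidden in the housing has caught, the lid stops after about 0.01 rad; whether it has differs each time and cannot be seen, only felt by tugging
- pull_grip (a point): centre of the black crossbar of the sprung pull: a round bar 16 mm thick, 32 mm long along case y, that turns freely about its own length; lid shut and pull in, it is at case (-0.055, 0.045, 0.113), 26 mm above the lid's top. Under it a steel stem (8 mm) and a boss (20 mm wide, 14 mm high). It moves with the lid. Best pinched on its two ends, so the gripper can pitch about it
- pull (a joint): how far in m the pull is out of its boss, along the lid's normal (up when shut): 0 in, 0.020 at its stop. Sprung: starts to move at 4 N, then 0.5 N per mm; returns when let go. The yellow ring on its stem shows fully at 0.008; beyond 0.017 is too far
- latch_fin (a point): on the red latch slide's fin (10 mm along case x, 14 mm along case y, top 105 mm above the table); this point is 93 mm above the table. With the latch home it is at case x -0.112, y -0.060; finger room on both sides along case y (28 mm to the hasp)
- latch (a joint): travel in m of the red latch slide to the right (case -y): 0 to 0.003 as found, 0.025 at the stop, fully released (16 mm is enough). Takes about 2 N and stays where it is left
- bottle_a: loose bystander: bottle with red cap, 60 mm wide, 128 mm high; origin at the centre of its underside
- bottle_b: loose bystander: bottle with blue cap, 52 mm wide, 112 mm high; origin at the centre of its underside
- small_carton: loose bystander: dark blue carton 48 x 70 x 30 mm; origin at the centre of its underside
- pen: loose bystander: white marker pen with red cap, 138 mm long along its y, 14 mm thick, lying on the table

How it is judged:
On the way, in this order (a step that is already met when the one before it is completed fails the run):
1. with the latch slide not yet moved, the tug has shown it: either the pull is out to its yellow ring and the lid stays shut, or the lid has risen (value of joint latch below 0.007 m and contact force between the fingers and lid above 0.5 N and ((value of joint pull above 0.0075 m and value of joint lid below 0.03 rad) or value of joint lid above 0.2 rad)), for 0.2 s.
2. the lid is lifted, by the gripper (value of joint lid above 0.5 rad and contact force between the fingers and lid above 0.5 N), for 0.2 s.
At the end, for the whole second after the job is handed in: the lid stands still between 0.6 and 1.0 rad (about 34 to 57 degrees) open while the fingers hold it by the pull (contact force over 1 N) (value of joint lid between 0.6 and 1 rad and velocity of joint lid between -0.1 and 0.1 rad/s and contact force between the fingers and pull above 1 N); the arm keeps its last pose, push and grip.
It fails at once if the pull is dragged out to its stop (beyond 17 mm) (value of joint pull above 0.017 m).
It fails at once if a bystander is knocked over or shoved by more than 2.5 cm (distance of any of bottle_a, bottle_b, small_carton, pen from where it was at the start of the episode above 0.025 m).
It also fails if it takes over 54 s, if anything falls off the work surface, if the arm or the gripper's body presses on something with over 40 N, if the wrist force passes 120 N, or if a joint passes its speed limit or range.

ROBOT

A 6-joint arm with a two-finger parallel gripper is mounted at the origin on a cart in front of the work surface, level with it; the furniture and walls round the work are solid. World frame = base frame: x ahead of the robot, y to its left, z up, the work surface at z = 0. Lengths are in m, angles in rad, forces in N, time in s.
With the tool pointing down it reaches from about 0.375 to 0.9 m from the base axis. Payload 3.1 kg.
Tool frame: the origin (TCP) lies midway between the tips of the shut fingers; the grasp point (between the pads) lies 19 mm behind it (manip.grip_depth is the distance from the TCP to the grasp point, in m); z points along the fingers, y is the line along which they close (so a half turn about z gives the same grasp; the last joint's range is limited). The gripper opens to 85 mm and grips with 20 to 120 N. Pads are 22 mm wide; open, the fingers measure 114 mm over their backs; the gripper's body (76 mm by 85 mm) begins 54 mm behind the grasp point. The pads swing forward as they close: fully open they stand 13 mm farther back than shut.
Start: joints at [1.123, 0.527, 1.433, -0, 1.181, -0.178], TCP at [0.166, 0.603, 0.231] pointing down, gripper open.
Joint ranges: [-3.08, 3.08], [-0.75, 2.2], [0.22, 2.44], [-1.43, 4.57], [0, 2.65], [-2.85, 2.85]. Speed limits (rad/s): [2.79, 2.79, 3.14, 3.14, 3.14, 3.14].

INTERFACE

Orientations are given as a unit quaternion [x, y, z, w].
In Python, from station import telemetry, snapshot, manip gives the robot as it stands. The module is installed in compiled form; this text tells all that it offers.
- The arm moves only by the shell command python3 -m crank 'ROWS' [OPENING] [FORCE]. ROWS is text: rows parted by semicolons, each of 6 numbers parted by spaces: the shift along the tool's x, y, z as a fraction of full scale, then the turn, a rotation vector about the tool's x, y, z as a fraction of full scale. A call has exactly 5 rows; each row shifts and turns the commanded pose from where the row before left it, along the tool's axes as they then stand; what a row does not reach is not made up. Full scale, the value 1, is 4 cm for a shift and 90 degrees for a turn. A row lasts 1/10 s, in which the tool goes at most 50 mm and 8.59 degrees, less where a joint would pass 70% of its speed; a pose out of reach is approached as far as the arm can. A call with a number of a shift or a turn outside -1 to 1 is refused whole. A call with a gripper value outside its range is refused whole. OPENING is the opening, from -1 (shut) to 1 (fully open), set as the call begins (- or left out, the last holds). The fingers move at their own pace and stop on an object; FORCE is the grip in N (left out, the last holds). Time passes only in rows, so rows that do not move let the fingers close, or fill a call up. It gives the time, the measured TCP pose, the force, the opening and the grip force at its end, in the units of the state.
- telemetry.sense(): the state, without advancing time (a new reading comes with each control period).
- snapshot(name): name is "side" or "top" or "wrist"; returns a dict with "image" (384x512x3 uint8, red, green, blue), "depth" (384x512 float32, m along the optical axis (not along the pixel's ray), 0 where there is no reading), "camera_matrix" (3x3 intrinsics, pixels), "rvec" (rotation vector, rad) and "tvec" (3), from world to camera coordinates, as OpenCV has them. Camera axes: x right, y down, z forward; pixel columns grow to the right and rows downward; lengths in m; the calibration is good to about 2 mm. A picture is of the moment at which its call begins.
- manip.sign_off(): hands the job in; it is judged then, once.
The state is a dict: "t": time; "q": joint angles; "qd": joint speeds; "tau": joint torques, N m; "tcp_pos": TCP position; "tool_rot": TCP orientation; "force": force on the tool from outside, world axes, zero at the start; "ft_torque": the same for the moment, N m; "finger_gap": opening from 0.0 (shut) to 1.0 (fully open); "gripper_force": force on a finger pad.
Only numpy, scipy, OpenCV 4.12 (cv2) and the standard library are available. Lean on these libraries where they do the work, as an engineer would, in place of code of your own. Each camera call takes 0.05 s, during which the arm holds its last target. There are 200 camera calls.

## Working session

There is one attempt and no reset: what is moved stays moved. The work goes in short steps, Python scripts to look and compute and a shell command to move; the robot and the scene stay as the last step left them, time stands still between calls to the robot, and variables do not carry over. Pictures are saved under pics/ and viewed, at most 10 in all, crops included, and the job is handed in when it is done.

```bash
mkdir -p pics; python3 - <<'E'
from station import telemetry, snapshot, manip
import cv2,numpy as np,pickle
s=telemetry.sense();print({k:np.round(v,3) for k,v in s.items()},manip.grip_depth)
D={n:snapshot(n) for n in("top","side")}
pickle.dump(D,open('d0.pkl','wb'))
for n in D: print(n,D[n]['camera_matrix'].tolist(),D[n]['rvec'],D[n]['tvec'])
im=np.vstack([D['top']['image'],D['side']['image']])[:,:,::-1]
cv2.imwrite('pics/top0.png',np.ascontiguousarray(D['top']['image'][:,:,::-1]));cv2.imwrite('pics/side0.png',np.ascontiguousarray(D['side']['image'][:,:,::-1]))
E
```

```text
{'t': np.float64(0.0), 'q': array([ 1.123,  0.528,  1.434,  0.   ,  1.181, -0.179]), 'qd': array([ 0.001,  0.002,  0.001, -0.   ,  0.001, -0.001]), 'tau': array([ 1.0000e-03, -4.4235e+01, -1.7803e+01, -0.0000e+00,  8.0000e-03,
        0.0000e+00]), 'tcp_pos': array([0.166, 0.602, 0.23 ]), 'tool_rot': array([ 0.134,  0.991, -0.001, -0.   ]), 'force': array([0.089, 0.141, 0.453]), 'ft_torque': array([-0.012, -0.07 , -0.031]), 'gripper_force': np.float64(0.0), 'finger_gap': np.float64(0.999)} 0.0187
top [[386.9003229440607, 0.0, 254.07282470352445], [0.0, 386.9003229440607, 185.77223536475768], [0.0, 0.0, 1.0]] [ 2.24649783 -1.9488858   0.21094131] [-0.28600659  0.51857531  0.9785352 ]
side [[379.9611660149066, 0.0, 258.1655137067303], [0.0, 379.9611660149066, 191.18292228529867], [0.0, 0.0, 1.0]] [ 2.06719735 -0.12100485  0.07767111] [-0.56794671  0.00646506  1.19349707]
```

View pics/top0.png

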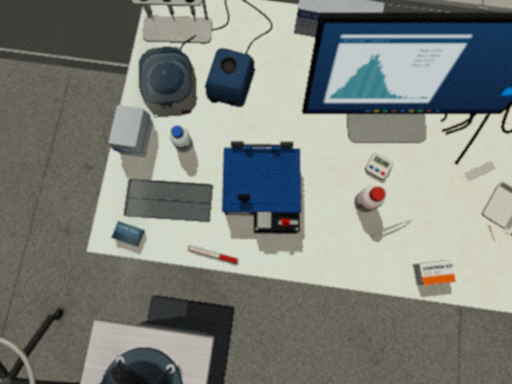

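View pics/side0.png

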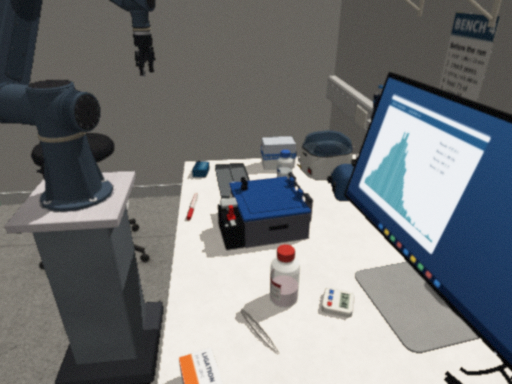

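The top view shows the blue lid at (223–300, 148–214), the pull near (244,198) and the red slide near (285,222). The pen is at (213,255), bottle A at (370,197), bottle B at (180,137) and the carton at (128,233).

```bash
cat > h.py <<'E'
import numpy as np,cv2
def ray(S,uv,z):
    R=cv2.Rodrigues(np.array(S['rvec']))[0];t=np.array(S['tvec']).ravel();C=-R.T@t
    d=np.c_[np.atleast_2d(uv),np.ones(len(np.atleast_2d(uv)))]@np.linalg.inv(S['camera_matrix']).T@R
    return C+d*((z-C[2])/d[:,2])[:,None]
def mask(S,lo,hi):return cv2.inRange(cv2.cvtColor(S['image'],cv2.COLOR_RGB2HSV),lo,hi)
def big(m,box):
    k=np.zeros_like(m);x0,x1,y0,y1=box;k[y0:y1,x0:x1]=m[y0:y1,x0:x1]
    return max(cv2.findContours(k,cv2.RETR_EXTERNAL,cv2.CHAIN_APPROX_NONE)[0],key=cv2.contourArea)
E
python3 - <<'E'
import pickle
from h import *
D=pickle.load(open('d0.pkl','rb'));T=D['top']
c=big(mask(T,(100,120,40),(125,255,255)),(210,315,135,225))
p=ray(T,c[:,0,:].astype(float),0.087)[:,:2].astype(np.float32)
r=cv2.minAreaRect(p);print('lid',r);print(cv2.boxPoints(r))
b=cv2.boxPoints(r)
h=T['image'][:,:,:].max(2)
for n,box,m,z in(('fin',(250,305,205,235),mask(T,(0,130,60),(8,255,255))|mask(T,(172,130,60),(180,255,255)),.1),
  ('pull',(232,258,188,209),cv2.inRange(h,0,45),.113)):
    c=big(m,box);M=cv2.moments(c);uv=(M['m10']/M['m00'],M['m01']/M['m00'])
    print(n,cv2.boundingRect(c),uv,ray(T,uv,z))
im=T['image'][130:240,200:320,::-1]
S=D['side']['image'][165:255,200:325,::-1]
cv2.imwrite('pics/crop.png',np.vstack([cv2.resize(im,(480,330),interpolation=2),cv2.resize(S,(480,260),interpolation=2)]))
E
```

```text
lid ((0.5691602230072021, -0.22645559906959534), (0.17641231417655945, 0.19779932498931885), 8.119272232055664)
[[ 0.46787024 -0.14100501]
 [ 0.49580622 -0.33682165]
 [ 0.6704502  -0.3119062 ]
 [ 0.6425142  -0.11608955]]
fin (281, 218, 9, 8) (285.10032362459543, 221.4304207119741) [[ 0.46469893 -0.30111296  0.1       ]]
pull (238, 195, 12, 8) (243.58404558404558, 197.9287749287749) [[ 0.50690341 -0.18996742  0.113     ]]
```

View pics/crop.png

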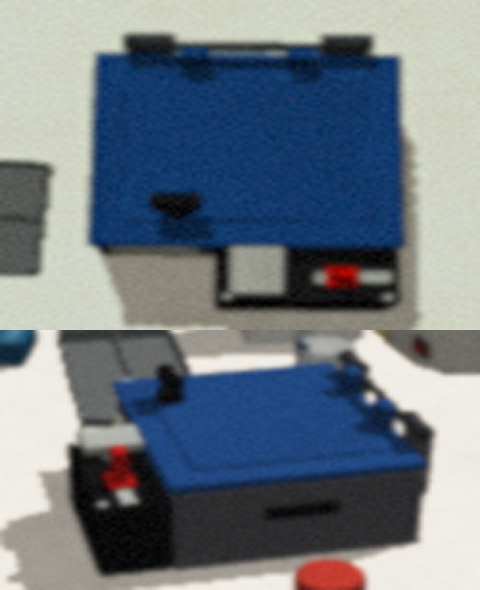

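The crop confirms the layout: the pull is at front left, with the hasp and red fin at the front right. From this the case centre is (0.569, -0.2265) with yaw 0.142. The pull is at (0.5075, -0.190, 0.113) and the fin at (0.466, -0.3015), both matching the prediction to about 2 mm. Next I move over the case.

```bash
A='-.88 -.5 0 0 0 0'; python3 -m crank '-.88 -.5 0 0 0 0;-.88 -.5 0 0 0 0;-.88 -.5 0 0 0 0;-.88 -.5 0 0 0 0;-.88 -.5 0 0 0 0' 1
python3 -m crank '-.88 -.5 0 0 0 0;-.88 -.5 0 0 0 0;-.49 -.89 0 0 0 0;-.49 -.89 0 0 0 0;-.49 -.89 0 0 0 0'
python3 -m crank '-.49 -.89 0 0 0 0;-.49 -.89 0 0 0 0;-.49 -.89 0 0 0 0;-.49 -.89 0 0 0 0;-.49 -.89 0 0 0 0'
python3 -m crank '-.49 -.89 0 0 0 0;-.49 -.89 0 0 0 0;-.49 -.89 0 0 0 0;-.49 -.89 0 0 0 0;-.49 -.89 0 0 0 0'
python3 -m crank '0 0 0 0 0 -.087;0 0 0 0 0 -.087;0 0 0 0 0 -.087;0 0 0 0 0 0;0 0 0 0 0 0'
cat >> h.py <<'E'
from scipy.spatial.transform import Rotation as Ro
def go(target,yaw=np.pi/2+.142):
    from station import telemetry
    s=telemetry.sense();R=Ro.from_quat(s['tool_rot'])
    x=np.array([np.sin(yaw),-np.cos(yaw),0])*-1; y=np.array([np.cos(yaw),np.sin(yaw),0])
    Rd=Ro.from_matrix(np.c_[x,y,np.cross(x,y)]);rv=(R.inv()*Rd).as_rotvec()
    d=np.array(target)-s['tcp_pos']
    print('t',round(s['t'],2),'tcp',np.round(s['tcp_pos'],4),'shift units now',np.round(R.inv().apply(d)/.04,3),'after turn',np.round(Rd.inv().apply(d)/.04,3),'turn',np.round(rv/(np.pi/2),4),'F',np.round(s['force'],2),'gap',np.round(s['finger_gap'],3),'gf',np.round(s['gripper_force'],1))
E
python3 -c "
from h import *;go([.5075,-.19,.18])"
```

```text
t: 0.6
tcp_pos: [0.3097, 0.458, 0.2309]
tool_rot: [0.134, 0.991, -0.0, -0.0]
force: [1.6, 0.6, 0.7]
finger_gap: 0.999
gripper_force: 0.0
t: 1.1
tcp_pos: [0.3947, 0.2819, 0.2309]
tool_rot: [0.134, 0.991, -0.0, -0.0]
force: [0.6, 0.3, -0.6]
finger_gap: 0.998
gripper_force: 0.0
t: 1.6
tcp_pos: [0.4417, 0.0843, 0.2312]
tool_rot: [0.134, 0.991, 0.0, -0.0]
force: [0.9, 0.0, -0.0]
finger_gap: 0.998
gripper_force: 0.0
t: 2.1
tcp_pos: [0.4889, -0.1133, 0.2311]
tool_rot: [0.134, 0.991, 0.0, -0.0]
force: [0.7, 0.5, -0.2]
finger_gap: 1.003
gripper_force: 0.0
t: 2.6
tcp_pos: [0.4888, -0.1116, 0.2311]
tool_rot: [-0.069, 0.998, 0.0, -0.0]
force: [-0.2, -0.4, 0.1]
finger_gap: 1.001
gripper_force: 0.0
t 2.6 tcp [ 0.4888 -0.1116  0.2311] shift units now [-0.193 -2.006  1.276] after turn [-0.185 -2.007  1.277] turn [ 0.0002 -0.0004 -0.0023] F [-0.16 -0.44  0.14] gap 1.001 gf 0.0
```

```bash
python3 -m crank '-.09 -.67 .43 0 0 0;-.09 -.67 .43 0 0 0;0 -.67 .42 0 0 0;0 0 0 0 0 0;0 0 0 0 0 0'
python3 - <<'E'
from h import *
from station import snapshot
import pickle
go([.5075,-.19,.093])
W=snapshot('wrist');pickle.dump(W,open('w1.pkl','wb'))
R=cv2.Rodrigues(np.array(W['rvec']))[0]
P=np.array([[.5075,-.19,.113],[.466,-.3015,.105],[.5075,-.19,.087]])
print(cv2.projectPoints(P,np.array(W['rvec']),np.array(W['tvec']),W['camera_matrix'],None)[0].round(1).tolist())
cv2.imwrite('pics/w1.png',np.ascontiguousarray(W['image'][:,:,::-1]))
E
```

```text
t: 3.1
tcp_pos: [0.5071, -0.1901, 0.1796]
tool_rot: [-0.069, 0.998, 0.001, -0.001]
force: [1.0, 0.1, 1.2]
finger_gap: 1.002
gripper_force: 0.0
t 3.1 tcp [ 0.5071 -0.1901  0.1796] shift units now [-1.400e-02 -2.000e-03  2.166e+00] after turn [-1.100e-02  2.000e-03  2.166e+00] turn [ 0.0009 -0.0008 -0.0021] F [1.03 0.08 1.17] gap 1.002 gf 0.0
[[[255.1, 208.3]], [[104.3, 128.5]], [[255.1, 196.4]]]
```

View pics/w1.png

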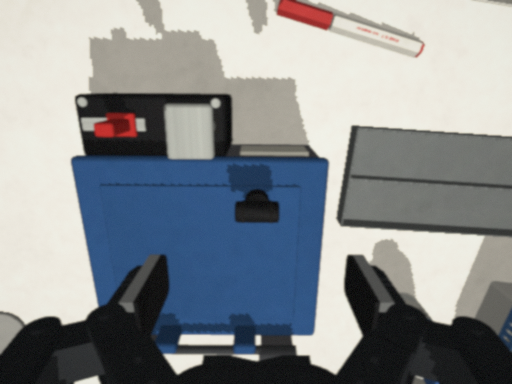

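The wrist view puts the crossbar at (257,211), against (255,208) predicted. The fin is at about (103,127), as expected. The residual is about 2 mm, so I descend, pinch and check.

```bash
python3 -m crank '-.04 .03 .72 0 0 0;0 0 .72 0 0 0;0 0 .72 0 0 0;0 0 0 0 0 0;0 0 0 0 0 0'
python3 -m crank '0 0 0 0 0 0;0 0 0 0 0 0;0 0 0 0 0 0;0 0 0 0 0 0;0 0 0 0 0 0' -1 50
python3 -m crank '0 0 0 0 0 0;0 0 0 0 0 0;0 0 0 0 0 0;0 0 0 0 0 0;0 0 0 0 0 0'
python3 -c "
from h import *;go([.5085,-.1885,.105])"
```

```text
t: 3.65
tcp_pos: [0.5091, -0.1881, 0.0944]
tool_rot: [-0.071, 0.997, 0.0, -0.0]
force: [0.5, -1.0, 0.1]
finger_gap: 0.994
gripper_force: 0.0
t: 4.15
tcp_pos: [0.5094, -0.1894, 0.0948]
tool_rot: [-0.07, 0.998, -0.001, 0.001]
force: [-1.1, -0.1, 6.6]
finger_gap: 0.361
gripper_force: 49.7
t: 4.65
tcp_pos: [0.5094, -0.1894, 0.0948]
tool_rot: [-0.07, 0.998, -0.001, 0.001]
force: [-1.6, 0.1, 6.2]
finger_gap: 0.363
gripper_force: 49.7
t 4.65 tcp [ 0.5094 -0.1894  0.0948] shift units now [ 0.019  0.024 -0.256] after turn [ 0.02   0.025 -0.256] turn [-0.0008  0.0008 -0.0006] F [-1.63  0.12  6.17] gap 0.363 gf 49.7
```

```bash
python3 -m crank '0 0 -.06 0 0 0;0 0 -.06 0 0 0;0 0 -.06 0 0 0;0 0 -.06 0 0 0;0 0 0 0 0 0'
python3 -m crank '0 0 0 0 0 0;0 0 0 0 0 0;0 0 0 0 0 0;0 0 0 0 0 0;0 0 0 0 0 0'
```

```text
t: 5.15
tcp_pos: [0.5095, -0.1893, 0.1032]
tool_rot: [-0.07, 0.998, -0.0, 0.001]
force: [4.0, -1.3, -8.3]
finger_gap: 0.363
gripper_force: 50.0
t: 5.65
tcp_pos: [0.5095, -0.1893, 0.1033]
tool_rot: [-0.071, 0.998, -0.0, 0.001]
force: [3.9, -1.6, -8.4]
finger_gap: 0.364
gripper_force: 50.0
```

The force is 8 N and rising, so the lid is caught. The pull is out about 7–8 mm, so I raise another 3 mm to show the ring.

```bash
python3 -m crank '0 0 -.05 0 0 0;0 0 -.04 0 0 0;0 0 0 0 0 0;0 0 0 0 0 0;0 0 0 0 0 0'
python3 -m crank '0 0 0 0 0 0;0 0 0 0 0 0;0 0 0 0 0 0;0 0 0 0 0 0;0 0 0 0 0 0'
python3 - <<'E'
from h import *
from station import snapshot
S=snapshot('side')['image'][130:250,190:330,::-1];W=snapshot('wrist')['image'][:,:,::-1]
cv2.imwrite('pics/tug.png',np.hstack([cv2.resize(S,(420,360),interpolation=2),cv2.resize(W[150:330,160:350],(380,360),interpolation=2)]))
E
```

```text
t: 6.15
tcp_pos: [0.5095, -0.1893, 0.1066]
tool_rot: [-0.07, 0.998, -0.0, 0.001]
force: [5.5, -3.2, -9.1]
finger_gap: 0.361
gripper_force: 50.2
t: 6.65
tcp_pos: [0.5095, -0.1893, 0.1066]
tool_rot: [-0.07, 0.998, -0.0, 0.001]
force: [4.8, -2.7, -9.3]
finger_gap: 0.359
gripper_force: 50.2
```

View pics/tug.png

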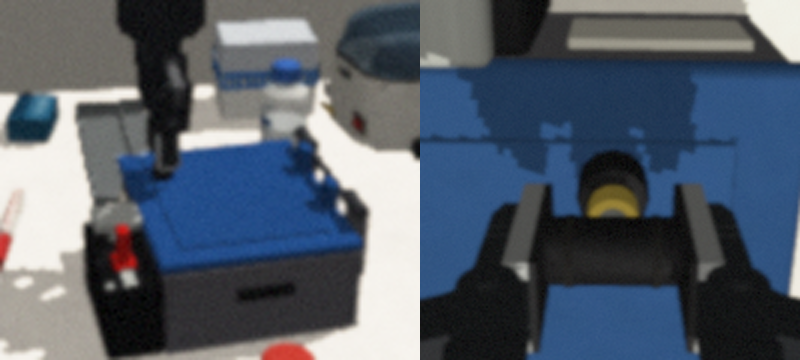

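The picture shows the yellow ring fully exposed at (612,203) with steel above it, so the lid is caught. I let go and move to the fin.

```bash
python3 -m crank '0 0 .08 0 0 0;0 0 .08 0 0 0;0 0 .08 0 0 0;0 0 .04 0 0 0;0 0 0 0 0 0'
python3 -m crank '0 0 0 0 0 0;0 0 0 0 0 0;0 0 0 0 0 0;0 0 0 0 0 0;0 0 0 0 0 0' 0.6
python3 -m crank '0 0 -.8 0 0 0;0 0 -.8 0 0 0;0 0 0 0 0 0;0 0 0 0 0 0;0 0 0 0 0 0'
python3 -c "
from h import *;go([.465,-.302,.13])"
```

```text
t: 7.25
tcp_pos: [0.5094, -0.1893, 0.096]
tool_rot: [-0.071, 0.998, -0.0, 0.0]
force: [4.5, -1.4, -2.7]
finger_gap: 0.364
gripper_force: 50.8
t: 7.75
tcp_pos: [0.5086, -0.1886, 0.0958]
tool_rot: [-0.071, 0.998, 0.0, -0.0]
force: [-0.5, -0.3, 0.5]
finger_gap: 0.804
gripper_force: 0.0
t: 8.25
tcp_pos: [0.5081, -0.1884, 0.1589]
tool_rot: [-0.071, 0.998, 0.001, -0.001]
force: [-0.5, 0.4, 0.2]
finger_gap: 0.802
gripper_force: 0.0
t 8.25 tcp [ 0.5081 -0.1884  0.1589] shift units now [ 1.466 -2.662  0.722] after turn [ 1.469 -2.66   0.723] turn [ 0.0009 -0.001  -0.0005] F [-0.52  0.39  0.21] gap 0.802 gf 0.0
```

```bash
python3 -m crank '.49 -.89 0 0 0 0;.49 -.89 0 0 0 0;.49 -.88 0 0 0 0;0 0 .5 0 0 0;0 0 0 0 0 0' -0.32
python3 - <<'E'
from h import *
from station import snapshot
go([.465,-.302,.084])
W=snapshot('wrist')
P=np.array([[.465,-.302,.105]])
print(cv2.projectPoints(P,np.array(W['rvec']),np.array(W['tvec']),W['camera_matrix'],None)[0].round(1).tolist())
cv2.imwrite('pics/w2.png',np.ascontiguousarray(W['image'][:,:,::-1]))
E
```

```text
t: 8.75
tcp_pos: [0.4631, -0.3019, 0.1366]
tool_rot: [-0.069, 0.998, 0.003, -0.003]
force: [-0.2, 0.5, 0.0]
finger_gap: 0.339
gripper_force: 0.0
t 8.75 tcp [ 0.4631 -0.3019  0.1366] shift units now [-0.052 -0.017  1.314] after turn [-0.046 -0.009  1.314] turn [ 0.0039 -0.0029 -0.0022] F [-0.18  0.54  0.05] gap 0.339 gf 0.0
[[[254.2, 231.2]]]
```

View pics/w2.png

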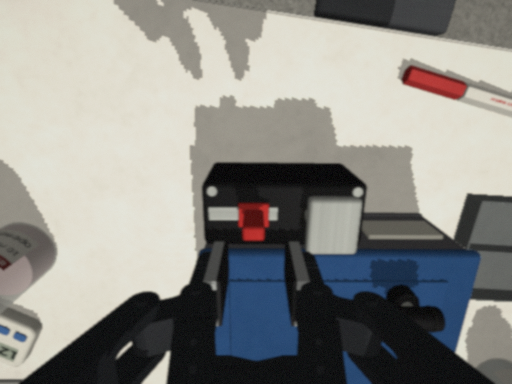

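The fin top is at (254,234), centred between the fingers and clear of the hasp at (333,223). I descend, pinch and slide right.

```bash
python3 -m crank '-.04 0 .65 0 0 0;0 0 .65 0 0 0;0 0 0 0 0 0;0 0 0 0 0 0;0 0 0 0 0 0'
python3 -m crank '0 0 0 0 0 0;0 0 0 0 0 0;0 0 0 0 0 0;0 0 0 0 0 0;0 0 0 0 0 0' -1 25
python3 -m crank '0 -.14 0 0 0 0;0 -.14 0 0 0 0;0 -.14 0 0 0 0;0 -.14 0 0 0 0;0 0 0 0 0 0'
```

```text
t: 9.3
tcp_pos: [0.4681, -0.3023, 0.0889]
tool_rot: [-0.071, 0.997, -0.001, 0.001]
force: [0.8, 1.1, 0.1]
finger_gap: 0.339
gripper_force: 0.0
t: 9.8
tcp_pos: [0.4681, -0.3027, 0.0891]
tool_rot: [-0.07, 0.998, -0.001, 0.001]
force: [-0.5, 1.3, 7.4]
finger_gap: 0.158
gripper_force: 26.6
t: 10.3
tcp_pos: [0.4711, -0.3255, 0.0891]
tool_rot: [-0.07, 0.998, -0.001, 0.001]
force: [-1.0, 0.6, 6.0]
finger_gap: 0.149
gripper_force: 26.5
```

```bash
python3 -m crank '0 0 0 0 0 0;0 0 0 0 0 0;0 0 0 0 0 0;0 0 -.5 0 0 0;0 0 -.5 0 0 0' -0.3
python3 -m crank '0 0 -.8 0 0 0;-.5 .85 0 0 0 0;-.5 .85 0 0 0 0;-.5 .85 0 0 0 0;0 0 0 0 0 0' 1
python3 - <<'E'
from h import *
from station import snapshot
go([.509,-.1885,.0935])
W=snapshot('wrist')
cv2.imwrite('pics/w3.png',np.ascontiguousarray(W['image'][:,:,::-1]))
E
```

```text
t: 10.8
tcp_pos: [0.4698, -0.3238, 0.1272]
tool_rot: [-0.071, 0.998, 0.001, -0.001]
force: [-0.1, -0.6, -1.2]
finger_gap: 0.352
gripper_force: 0.0
t: 11.3
tcp_pos: [0.5158, -0.2104, 0.1595]
tool_rot: [-0.073, 0.997, 0.001, -0.001]
force: [0.1, -0.1, 0.0]
finger_gap: 1.0
gripper_force: 0.0
t 11.3 tcp [ 0.5158 -0.2104  0.1595] shift units now [0.088 0.562 1.651] after turn [0.092 0.566 1.649] turn [ 0.0016 -0.0005  0.0026] F [ 0.08 -0.07  0.01] gap 1.0 gf 0.0
```

View pics/w3.png

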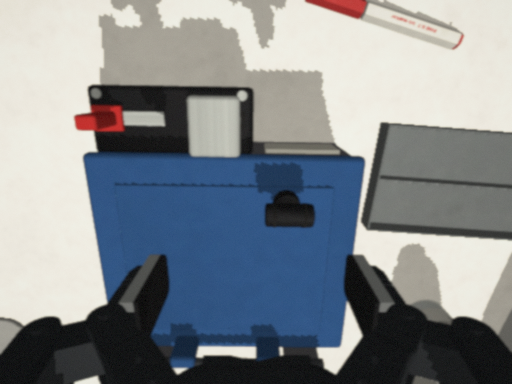

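The red slide is now at the right end, around (100,120), so the latch is released. I regrasp the pull.

```bash
python3 -m crank '.09 .56 0 0 0 0;0 0 .55 0 0 0;0 0 .55 0 0 0;0 0 .52 0 0 0;0 0 0 0 0 0'
python3 -m crank '0 0 0 0 0 0;0 0 0 0 0 0;0 0 0 0 0 0;0 0 0 0 0 0;0 0 0 0 0 0' -1 60
python3 -m crank '0 0 0 0 0 0;0 0 -.03 0 0 0;-.03 0 -.17 0 0 0;-.03 0 -.17 0 0 0;0 0 0 0 0 0'
python3 -c "
from h import *;go([.509,-.1885,.0935])"
```

```text
t: 11.85
tcp_pos: [0.5067, -0.1935, 0.0924]
tool_rot: [-0.07, 0.998, 0.002, -0.002]
force: [-0.4, 0.4, 0.6]
finger_gap: 1.001
gripper_force: 0.0
t: 12.35
tcp_pos: [0.5082, -0.1897, 0.0964]
tool_rot: [-0.069, 0.998, 0.003, -0.0]
force: [0.3, 9.5, 9.2]
finger_gap: 0.358
gripper_force: 58.6
t: 12.85
tcp_pos: [0.5099, -0.1894, 0.1099]
tool_rot: [-0.07, 0.998, 0.003, -0.001]
force: [0.8, 8.0, -3.2]
finger_gap: 0.358
gripper_force: 59.9
t 12.85 tcp [ 0.5099 -0.1894  0.1099] shift units now [0.017 0.022 0.411] after turn [0.018 0.024 0.411] turn [ 0.0042 -0.0011 -0.0017] F [ 0.8   7.97 -3.22] gap 0.358 gf 59.9
```

Only 3 N while rising, so the lid is free. I continue along the arc.

```bash
python3 -m crank '-.03 .04 -.17 0 0 0;-.04 .03 -.17 0 0 0;-.06 0 -.165 0 0 0;-.065 0 -.165 0 0 0;-.07 0 -.165 0 0 0'
python3 -m crank '-.075 0 -.16 0 0 0;-.09 0 -.15 0 0 0;-.095 0 -.145 0 0 0;-.1 0 -.145 0 0 0;0 0 0 0 0 0'
python3 - <<'E'
from h import *
go([.509,-.1885,.0955])
from station import telemetry
s=telemetry.sense();g=s['tcp_pos']-Ro.from_quat(s['tool_rot']).as_matrix()[:,2]*.0187
x=np.array([np.cos(.142),np.sin(.142)])@(g[:2]-[.569,-.2265]);r=np.array([x-.085,g[2]-.102]);print(r,np.hypot(*r),np.arctan2(r[1],-r[0])-.078)
E
```

```text
t: 13.35
tcp_pos: [0.5202, -0.188, 0.1435]
tool_rot: [-0.07, 0.998, 0.001, -0.001]
force: [-3.4, 3.3, -2.6]
finger_gap: 0.363
gripper_force: 60.2
t: 13.85
tcp_pos: [0.5345, -0.1861, 0.1682]
tool_rot: [-0.071, 0.997, 0.001, -0.001]
force: [-6.2, 3.9, 0.8]
finger_gap: 0.357
gripper_force: 60.5
t 13.85 tcp [ 0.5345 -0.1861  0.1682] shift units now [0.636 0.028 1.819] after turn [0.64  0.031 1.817] turn [ 0.0009 -0.0016 -0.0003] F [-6.18  3.88  0.78] gap 0.357 gf 60.5
[-0.1133711   0.08488721] 0.14162925045168162 0.564703985700869
```

```bash
python3 -m crank '-.06 0 -.15 0 0 0;-.1 0 -.15 0 0 0;-.12 0 -.14 0 0 0;-.13 0 -.13 0 0 0;0 0 0 0 0 0'
python3 -m crank '0 0 0 0 0 0;0 0 0 0 0 0;0 0 0 0 0 0;0 0 0 0 0 0;0 0 0 0 0 0'
python3 - <<'E'
from h import *
from station import telemetry,snapshot
s=telemetry.sense();g=s['tcp_pos']-Ro.from_quat(s['tool_rot']).as_matrix()[:,2]*.0187
x=np.array([np.cos(.142),np.sin(.142)])@(g[:2]-[.569,-.2265]);r=np.array([x-.085,g[2]-.102]);print(r,np.hypot(*r),np.arctan2(r[1],-r[0])-.078)
S=snapshot('side')['image'][80:260,170:360,::-1];W=snapshot('top')['image'][110:260,180:330,::-1]
cv2.imwrite('pics/end.png',np.hstack([cv2.resize(S,(420,400),interpolation=2),cv2.resize(W,(380,400),interpolation=2)]))
E
```

```text
t: 14.35
tcp_pos: [0.5546, -0.1835, 0.1907]
tool_rot: [-0.07, 0.998, 0.0, 0.003]
force: [2.3, 5.4, -6.4]
finger_gap: 0.357
gripper_force: 60.1
t: 14.85
tcp_pos: [0.5537, -0.1836, 0.19]
tool_rot: [-0.07, 0.998, 0.001, 0.002]
force: [2.3, 5.2, -7.2]
finger_gap: 0.358
gripper_force: 60.1
[-0.09411102  0.106663  ] 0.14224583782649117 0.769834868395108
```

View pics/end.png

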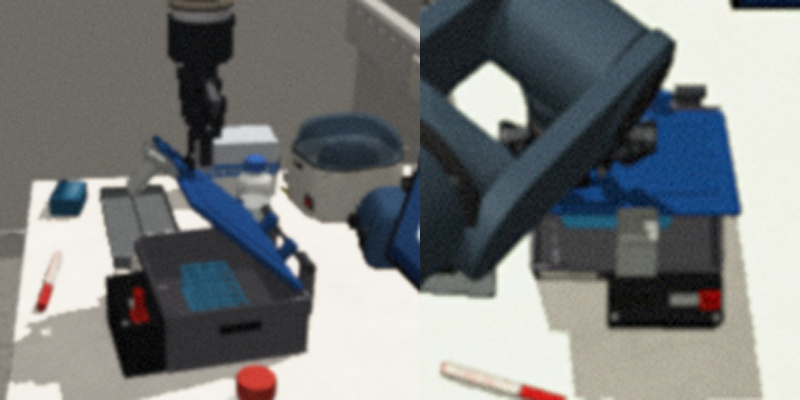

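The picture shows the lid open about 45°, held by the pull at (195,170). The bottles, carton and pen look undisturbed, and the estimated lid angle is 0.77 rad and steady.

```bash
python3 -c "
from station import manip;print(manip.sign_off())"
```

```text
the job is handed in; nothing more can be done
None
```

The tug showed the lid was caught (yellow ring out), so I slid the latch right and lifted the lid by the pull to about 0.77 rad, still held there at hand-in; the bottles, carton and pen looked undisturbed in the pictures, and the hand-in returned no verdict.

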